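Set a planer-knife cradle to its long setting and lay the knife clamp bar in it

ROBOT

A 6-joint arm with a two-finger parallel gripper is mounted at the origin on a cart in front of the work surface, level with it; the furniture and walls round the work are solid. World frame = base frame: x ahead of the robot, y to its left, z up, the work surface at z = 0. Lengths are in mm, angles in rad, forces in N, time in s.
With the tool pointing down it reaches from about 350 to 875 mm from the base axis. Payload 4.2 kg.
Tool frame: the origin (TCP) lies midway between the tips of the shut fingers; the grasp point (between the pads) lies 19 mm behind it; z points along the fingers, y is the line along which they close (so a half turn about z gives the same grasp; the last joint's range is limited). The gripper opens to 85 mm and grips with 20 to 120 N. Pads are 22 mm wide; open, the fingers measure 114 mm over their backs; the gripper's body (76 mm by 85 mm) begins 54 mm behind the grasp point. The pads swing forward as they close: fully open they stand 13 mm farther back than shut.
Start: joints at [-0.933, 0.385, 0.008, 0, -1.194, -0.259], TCP at [231.142, -580.666, 231.312] pointing down, gripper open.
Joint ranges: [-3.14, 3.14], [-1.21, 2.06], [-1.07, 1.41], [-3.16, 2.05], [-2.99, -0.16], [-3.1, 3.1]. Speed limits (rad/s): [2.79, 2.79, 3.14, 3.14, 3.14, 3.14].

INTERFACE

Orientations are given as a unit quaternion [x, y, z, w].
In Python, from bench import arm gives the robot as it stands.
- The arm moves only by the tool send_rows, never from a script. Its argument "targets" is a list of rows, each an object of numbers: "gripper": the gripper command: -1 is fully open, 1 is shut, values between are in proportion; "x", "y", "z": the shift along the tool's x, y, z in cm; "ax", "ay", "az": the turn, a rotation vector about the tool's x, y, z in degrees. A call has 1 to 5 rows; each row shifts and turns the commanded pose from where the row before left it, along the tool's axes as they then stand; what a row does not reach is not made up. A row lasts 1/12 s, in which the tool goes at most 41.7 mm and 7.16 degrees, less where a joint would pass 70% of its speed; a pose out of reach is approached as far as the arm can. A call is refused whole if a number of a shift passes 4.17 or a number of a turn 7.16, either way. A call with a gripper value outside its range is refused whole. The fingers move at their own pace and stop on an object; the grip force is fixed at half the most. Time passes only in rows, so rows that do not move let the fingers close. It gives the time, the measured TCP pose, the force, the opening and the grip force at its end, in the units of the state.
- arm.read_state(): the state, without advancing time (a new reading comes with each control period).
- arm.get_image(name): name is "scene" or "top" or "wrist"; returns (picture, depth): 384x512x3 uint8, red, green, blue; 384x512 float32, mm along the optical axis (not along the pixel's ray), 0 where there is no reading.
- arm.camera_model(name): a dict with "fx", "fy", "cx", "cy" (pixels), "distortion" ([k1, k2, p1, p2, k3] as OpenCV has them; the pictures are not rectified), "cam_to_world" (4x4, takes a point from camera to world coordinates). Camera axes: x right, y down, z forward; pixel columns grow to the right and rows downward; lengths in mm; the calibration is good to about 2 mm. A picture is of the moment at which its call begins: read the wrist's pose just before it. camera_model takes no time and is no camera call; for the wrist camera it gives the pose at the moment of the call.
- arm.job_done(): hands the job in; it is judged then, once.
Trained networks look in the newest picture that a camera, given by its name, has taken for a name from the list of things; names that differ only in an ending like _2 or _b are one class to them, and where a whole thing is asked for, a point or a joint stands for the part that bears it (a point fixed in the world has none). Each returns a list of dicts, best first, with "score" (0 to 1); they miss things now and then, are a little off and sometimes report something else, mostly with a low value. They report only what shows in the picture. A call takes as long as a camera call.
- arm.boxes_of(camera, thing): "rect" ([left, top, width, height] in pixels, round what is visible of it).
The state is a dict: "clock": time; "joints": joint angles; "joint_vel": joint speeds; "joint_efforts": joint torques, N m; "position": TCP position; "ee_rot": TCP orientation; "contact_force": force on the tool from outside, world axes, zero at the start; "wrist_torque": the same for the moment, N m; "gripper_width": finger opening in mm; "grasp_force": force on a finger pad.
Only numpy, scipy, OpenCV 4.12 (cv2) and the standard library are available. Lean on these libraries where they do the work, as an engineer would, in place of code of your own. Each camera call takes 0.05 s, during which the arm holds its last target. There are 200 camera calls.

TASK

Make the cradle long enough for the knife clamp bar: pinch the two spring buttons flush into the sliding tube and draw the tube out, away from the blue post, until the buttons click into the next pair of holes, and stop there without straining the buttons. Then lower the clamp bar gently into the two saddles, between the end stops, and let go; leave the other things on the bench where they are.

Things in the scene. Friction and masses are not known exactly. Their poses are not given: they have to be found in the camera images.
- cradle: Telescoping cradle for knife clamp bars, bolted down; origin on the bench under the middle of the bar's place; +x along the tube to the blue post, +y across, +z up. A steel inner tube, 28 mm square, axis 38 mm high, runs from the post (x = +100 mm) to x = -95 mm; the aluminium sliding tube fits over it. Post and foot plate: x = 67 to 183 mm, up to 45 mm each side; height 55 mm without saddles.
- seat (a point): Where the bar's centre comes to lie: on the cradle's axis, 83 mm above the bench; axes as cradle. Black saddles at both ends: level floor 70 mm above the bench, 30 mm long, two cheeks 8 mm high and 30 mm apart, an end stop 10 mm high. Post's end stop: inner face 153 mm from here to +x; sliding tube's: about 102 mm to -x as found, about 153 mm in the long setting.
- tube_grip (a point): On the axis of the aluminium sliding tube, 38 mm above the bench, midway between its first pair of 13.5 mm holes (in its +y and -y sides); pinch the tube here from above. Axes as cradle. Tube: 33 mm square outside, wall 1.5 mm, 1 mm play on the inner tube, 0.45 kg, reaching 72 mm to -x and 83 mm to +x of this point, top 55 mm above the bench. As found this point is at cradle x = -36 mm.
- tube_end (a point): Centre of the sliding tube's -x end, 38 mm above the bench; that end carries a saddle (30 mm long, top 80 mm above the bench) and stands on a foot 64 mm wide. A second pair of holes lies somewhere from 30 to 60 mm from the first towards +x (not measured: go by the click). Pulled towards -x by that much, they come over the buttons, which pop out and stop the tube dead.
- button_l (a joint): Spring button, brass dome 12 mm across, on the inner tube's +y side at cradle x = -36 mm, 38 mm high, as found out through the first hole. Value: how far pressed in (m). 0: out, 6 mm proud of the tube, locking it; 0.006: flush (about 4 N); 0.0075: under the wall. Pressed flush, 4 to 10 N of pull draws the tube over both; then it slides with 2 to 5 N. Once out, over 10 N from the tube strains it.
- button_r (a joint): The same button on the -y side; same values and meaning.
- bar_mid (a point): Centre (half-way up) of the knife clamp bar: 300 mm long (x axis), 24 wide, 26 high, 0.3 to 0.55 kg; aluminium beam and dark clamp strip with a planer knife flush between them, four screw heads on top 2.5 mm proud, none within 65 mm of the middle. Lies on the bench right way up; grip across its width at the middle. Either end may point to the post.
- screwdriver: Bystander: screwdriver with red handle, 174 mm long, 26 mm thick, lying on the bench; origin at the underside of its middle.
- oil_stone: Bystander: green dressing stone, 25 x 100 x 13 mm, lying flat; origin at the underside of its middle.
- parts_jar: Bystander: small clear jar with blue lid, 45 mm across and 42 mm high; origin at the centre of its underside.
- hex_key: Bystander: black hex key, 36 x 104 x 9 mm, lying flat; origin at the underside of its middle.

How it is judged (in metres and radians):
On the way, in this order (a step that is already met when the one before it is completed fails the run):
1. both buttons pressed in at least flush with the tube's sides (value of joint each of button_l, button_r above 0.005 m), for 0.05 s.
2. tube drawn out by 46 to 64 mm and both buttons popped out in its second pair of holes (value of joint each of button_l, button_r below 0.0015 m and x of tube_grip in the frame of cradle between -0.1 and -0.082 m), for 0.2 s.
At the end, for the whole second after the job is handed in: Both buttons out (pushed in under 1.5 mm) in the second holes, the tube drawn out 46 to 64 mm; the bar at rest in both saddles, right way up: centre within 3 mm of 83 mm height, 7 mm lengthwise and 6 mm sideways of the cradle origin, parallel to it within 2 degrees (all of step 2 and z of bar_mid in the frame of cradle between 0.08 and 0.086 m and x of bar_mid in the frame of cradle between -0.007 and 0.007 m and y of bar_mid in the frame of cradle between -0.006 and 0.006 m and angle between the x axis of bar_mid and the x axis of cradle, either way round below 0.035 rad and angle between bar_mid's own z axis and vertical below 0.05 rad and linear speed of knife_bar below 0.02 m/s); the robot touches nothing.
It fails at once if a button strained: the tube pulled or pushed with more than 10 N against a button that stands out in its hole ((contact force between button_l and slide_tube above 10 N and value of joint button_l below 0.001 m) or (contact force between button_r and slide_tube above 10 N and value of joint button_r below 0.001 m)).
It fails at once if the clamp bar dropped or jammed into the saddles: more than 60 N on the cradle or the sliding tube (contact force between knife_bar and cradle above 60 N or contact force between knife_bar and slide_tube above 60 N).
It fails at once if a bystander moved by more than 20 mm (distance of any of screwdriver, oil_stone, parts_jar, hex_key from where it was at the start of the episode above 0.02 m).
It also fails if it takes over 61 s, if anything falls off the work surface, if the arm or the gripper's body presses on something with over 40 N, if the wrist force passes 120 N, or if a joint passes its speed limit or range.

## Working session

There is one attempt and no reset: what is moved stays moved. The work goes in short steps, Python scripts to look and compute and a tool call to move; the robot and the scene stay as the last step left them, time stands still between calls to the robot, and variables do not carry over. Pictures are saved under pics/ and viewed, at most 13 in all, crops included, and the job is handed in when it is done.

Besides the shell and the picture viewer there is one more tool, called after "Emit:" as name(argument=value, ...) on one line, values as JSON. send_rows: Moves the arm, as the interface text tells. Its arguments: {"type":"object","properties":{"targets":{"type":"array"}},"required":["targets"]}

```bash
mkdir -p pics; ls
cat > h.py <<'E'
import numpy as np, cv2
from bench import arm
def look(n):
    m=arm.camera_model(n); im,d=arm.get_image(n); return im,d,m
def w(m,u,v,z=None,d=None):
    K=np.array([[m['fx'],0,m['cx']],[0,m['fy'],m['cy']],[0,0,1.]])
    p=cv2.undistortPoints(np.array([[[u,v]]],float),K,np.array(m['distortion'],float))[0,0]
    T=np.array(m['cam_to_world']); r=np.array([p[0],p[1],1.])
    if d is not None: s=d
    else: s=(z-T[2,3])/(T[:3,:3]@r)[2]
    return T[:3,:3]@(r*s)+T[:3,3]
def save(n,im): cv2.imwrite('pics/'+n+'.png',im[:,:,::-1])
E
python3 - <<'E'
from h import *
print(arm.read_state())
ims=[]
for n in ['top','scene']:
    im,d,m=look(n); ims.append(im); np.save(n+'_d.npy',d)
    print(n,np.round(m['cam_to_world'],3).tolist(),m['fx'])
    for t in ['cradle','tube_grip','button_l','bar_mid','screwdriver','oil_stone','parts_jar','hex_key']:
        for r in arm.boxes_of(n,t)[:2]: 
            x,y,a,b=r['rect'];print(t,round(r['score'],2),np.round(r['rect']),np.round(w(m,x+a/2,y+b/2,20)))
save('top0',cv2.resize(ims[0],(800,600)));save('scene0',cv2.resize(ims[1],(800,600)))
E
```

```text
pics
{'clock': 0.0, 'joints': array([-9.33404701e-01,  3.85559480e-01,  6.59552879e-03, -5.41481862e-04,
       -1.19403755e+00, -2.58613653e-01]), 'joint_vel': array([ 0.00200307,  0.00084496,  0.00014158, -0.00060391,  0.00013384,
        0.00132763]), 'joint_efforts': array([-3.13693108e-04, -3.92287838e+01,  1.88399935e+01,  4.18614998e+00,
       -4.65654273e-03,  1.20432492e-05]), 'position': array([ 230.91829004, -580.11597101,  230.20169046]), 'ee_rot': array([-1.88160621e-01,  9.82137618e-01,  1.10277797e-03, -2.50794224e-04]), 'contact_force': array([-0.30785163,  1.32723173, -0.23473164]), 'wrist_torque': array([ 0.02088556, -0.03897695,  0.0704101 ]), 'grasp_force': 0.0, 'gripper_width': 85.70324835475931}
top [[-0.057, -0.976, 0.209, 341.106], [-0.998, 0.055, -0.017, -16.893], [0.005, -0.209, -0.978, 930.388], [0.0, 0.0, 0.0, 1.0]] 347.7676109228978
cradle 0.65 [212. 117.  38.  76.] [633.  38.  20.]
tube_grip 0.57 [203. 162.  28.  56.] [539.  81.  20.]
bar_mid 0.81 [324. 139.  27. 109.] [ 509. -240.   20.]
screwdriver 0.77 [113. 223.  28.  21.] [436. 317.  20.]
oil_stone 0.6 [376. 150.  10.  36.] [ 573. -366.   20.]
parts_jar 0.62 [132. 174.  24.  20.] [566. 276.  20.]
scene [[-0.72, -0.515, 0.466, -70.816], [-0.694, 0.538, -0.478, 580.882], [-0.004, -0.668, -0.744, 1030.079], [0.0, 0.0, 0.0, 1.0]] 416.67631142246324
cradle 0.67 [186. 174.  40.  55.] [660.  59.  20.]
tube_grip 0.94 [212. 202.  34.  49.] [536.  76.  20.]
tube_grip 0.58 [188. 175.  39.  52.] [656.  54.  20.]
bar_mid 0.87 [275. 151.  58.  59.] [ 494. -233.   20.]
screwdriver 0.85 [180. 288.  17.  28.] [428. 329.  20.]
screwdriver 0.44 [295. 144.  26.  16.] [ 575. -353.   20.]
oil_stone 0.74 [294. 143.  29.  15.] [ 576. -358.   20.]
parts_jar 0.73 [160. 250.  20.  17.] [571. 275.  20.]
parts_jar 0.51 [296. 142.  27.  19.] [ 573. -360.   20.]
hex_key 0.36 [186. 176.  39.  35.] [686.  36.  20.]
```

View pics/top0.png

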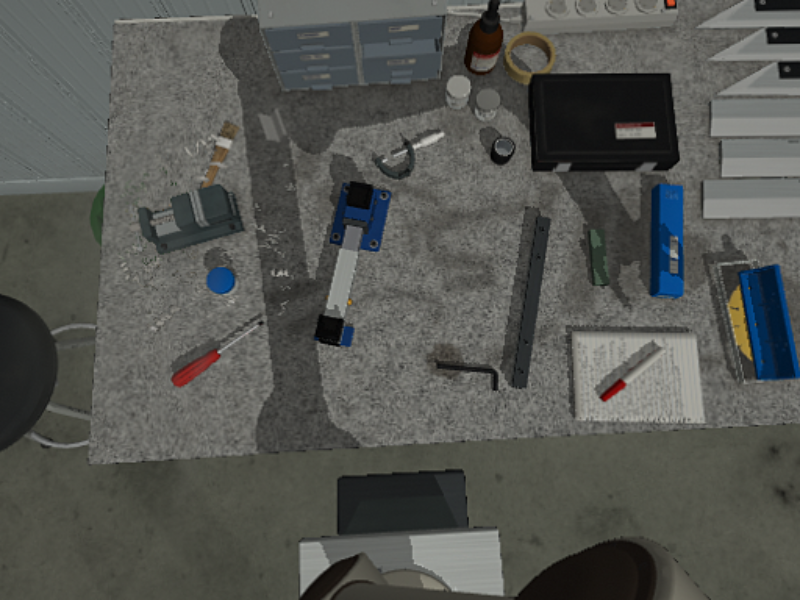

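View pics/scene0.png

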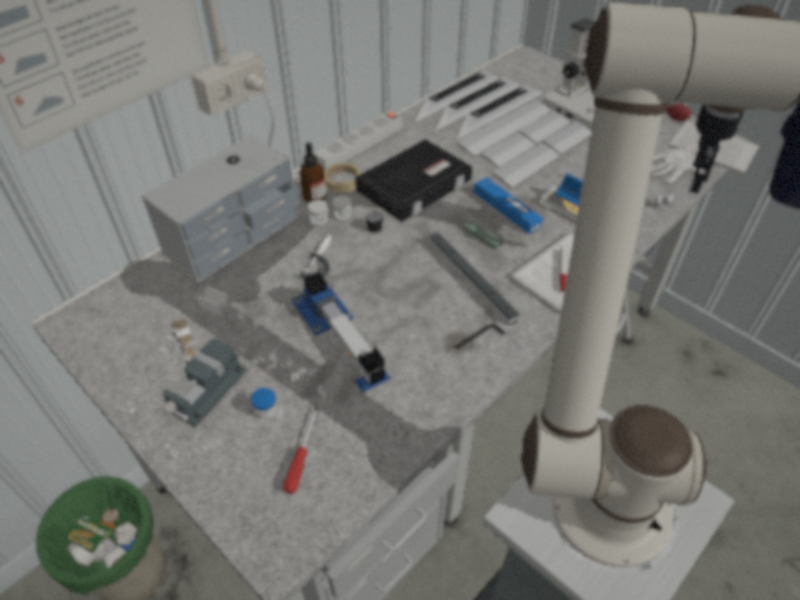

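The top view shows the cradle from the post saddle (360,195) to the tube saddle (330,328). The -y button is at (350,301), the bar runs (538,212) to (519,387), and the hex key sits at (436-497, 362-388). Next I'll convert these to world positions and plan the approach.

Run:
```python
from h import *
m=arm.camera_model('top'); d=np.load('top_d.npy')
for n,u,v,z in [('postsad',360,195,72),('tubesad',330,328,72),('tubetop a',350,255,55),('tubetop b',340,305,55),('barN',538,212,26),('barS',519,387,26),('hexcorner',495,372,8),('hexend',436,364,8)]:
    u*=.64;v*=.64; dd=d[int(round(v)),int(round(u))]
    print(n,np.round(w(m,u,v,z)),np.round(w(m,u,v,d=dd)))
mw=arm.camera_model('wrist'); T=np.array(mw['cam_to_world']); print(np.round(T,2).tolist(),mw['fx'],mw['cx'],mw['cy'])
from scipy.spatial.transform import Rotation as R
s=arm.read_state(); Rt=R.from_quat(s['ee_rot']).as_matrix(); print(np.round(Rt,2).tolist())
print(np.round(Rt.T@(T[:3,3]-s['position'])),np.round(Rt.T@T[:3,:3],2).tolist())
```

```text
postsad [699.  34.  72.] [699.  34.  71.]
tubesad [477.  91.  72.] [476.  91.  74.]
tubetop a [601.  56.  55.] [600.  56.  56.]
tubetop b [516.  75.  55.] [517.  76.  53.]
barN [ 669. -274.   26.] [ 678. -281.    2.]
barS [ 369. -210.   26.] [ 369. -215.    4.]
hexcorner [ 396. -176.    8.] [ 396. -177.    7.]
hexend [415. -78.   8.] [416. -79.  -4.]
[[-0.37, 0.89, 0.26, 165.3], [0.93, 0.36, 0.1, -606.17], [0.0, 0.28, -0.96, 374.26], [0.0, 0.0, 0.0, 1.0]] 339.3264006268074 255.38822582922563 190.56046014885268
[[-0.93, -0.37, -0.0], [-0.37, 0.93, -0.0], [0.0, -0.0, -1.0]]
[  71.    1. -143.] [[0.0, -0.96, -0.28], [1.0, 0.0, 0.0], [-0.0, -0.28, 0.96]]
```

Emit:
send_rows(targets=[{"gripper": -1,"y": 3.5,"az": 7.15},{"gripper": -1,"y": 3.5,"az": 7.15},{"gripper": -1,"y": 3.5,"az": 7.15},{"gripper": -1,"y": 3.5,"az": 7.15},{"gripper": -1,"y": 3.5,"az": 7.15}])

```text
$.targets[0]: bad value
```

```bash
cat >> h.py <<'E'
from scipy.spatial.transform import Rotation as R
def to(p,ydeg=None):
    s=arm.read_state(); M=R.from_quat(s['ee_rot']).as_matrix(); yd=np.degrees(np.arctan2(M[1,1],M[0,1]))
    print('t',round(s['clock'],2),'pos',np.round(s['position'],1),'ydeg',round(yd,2),'dtool_cm',np.round(M.T@(np.array(p)-s['position'])/10,2), 'az',None if ydeg is None else round((yd-ydeg+90)%180-90,2),'F',np.round(s['contact_force'],1),'w',round(s['gripper_width'],1),'tilt',np.round(M[2],3))
E
python3 -c "
from h import *
to((528,78,200),76)"
```

```text
t 0.9 pos [ 231.1 -580.7  231.3] ydeg 111.7 dtool_cm [-51.94  50.22   3.13] az 35.7 F [0.1 0.8 0.2] w 85.4 tilt [ 0. -0. -1.]
```

Emit:
send_rows(targets=[{"gripper": -1,"x": 0,"y": 3.5,"z": 0,"ax": 0,"ay": 0,"az": 7.15},{"gripper": -1,"x": 0,"y": 3.5,"z": 0,"ax": 0,"ay": 0,"az": 7.15},{"gripper": -1,"x": 0,"y": 3.5,"z": 0,"ax": 0,"ay": 0,"az": 7.15},{"gripper": -1,"x": 0,"y": 3.5,"z": 0,"ax": 0,"ay": 0,"az": 7.15},{"gripper": -1,"x": 0,"y": 3.5,"z": 0,"ax": 0,"ay": 0,"az": 7.15}])

```text
clock: 1.32
position: [207.8, -408.9, 231.3]
ee_rot: [0.125, 0.992, 0.0, -0.0]
contact_force: [1.1, -0.3, 0.5]
gripper_width: 85.1
grasp_force: 0.0
```

```bash
python3 -c "
from h import *
to((528,78,200),76)"
```

```text
t 1.32 pos [ 207.8 -408.9  231.3] ydeg 75.65 dtool_cm [-18.95  55.1    3.13] az -0.35 F [ 1.1 -0.3  0.5] w 85.1 tilt [ 0.  0. -1.]
```

Emit:
send_rows(targets=[{"gripper": -1,"x": -1.26,"y": 3.67,"z": 0.2,"ax": 0,"ay": 0,"az": 0},{"gripper": -1,"x": -1.26,"y": 3.67,"z": 0.2,"ax": 0,"ay": 0,"az": 0},{"gripper": -1,"x": -1.26,"y": 3.67,"z": 0.2,"ax": 0,"ay": 0,"az": 0},{"gripper": -1,"x": -1.26,"y": 3.67,"z": 0.2,"ax": 0,"ay": 0,"az": 0},{"gripper": -1,"x": -1.26,"y": 3.67,"z": 0.2,"ax": 0,"ay": 0,"az": 0}])

```text
clock: 1.73
position: [314.7, -245.9, 221.8]
ee_rot: [0.121, 0.993, -0.0, 0.001]
contact_force: [0.0, -0.4, -0.4]
gripper_width: 85.2
grasp_force: 0.0
```

Emit:
send_rows(targets=[{"gripper": -1,"x": -1.26,"y": 3.67,"z": 0.2,"ax": 0,"ay": 0,"az": 0},{"gripper": -1,"x": -1.26,"y": 3.67,"z": 0.2,"ax": 0,"ay": 0,"az": 0},{"gripper": -1,"x": -1.26,"y": 3.67,"z": 0.2,"ax": 0,"ay": 0,"az": 0},{"gripper": -1,"x": -1.26,"y": 3.67,"z": 0.2,"ax": 0,"ay": 0,"az": 0},{"gripper": -1,"x": -1.26,"y": 3.67,"z": 0.2,"ax": 0,"ay": 0,"az": 0}])

```text
clock: 2.15
position: [420.1, -82.6, 211.8]
ee_rot: [0.121, 0.993, 0.0, 0.001]
contact_force: [1.2, -1.1, 0.3]
gripper_width: 85.0
grasp_force: 0.0
```

Emit:
send_rows(targets=[{"gripper": -1,"x": -1.26,"y": 3.67,"z": 0.2,"ax": 0,"ay": 0,"az": 0},{"gripper": -1,"x": -1.26,"y": 3.67,"z": 0.2,"ax": 0,"ay": 0,"az": 0},{"gripper": -1,"x": -1.26,"y": 3.67,"z": 0.2,"ax": 0,"ay": 0,"az": 0},{"gripper": -1,"x": -1.26,"y": 3.67,"z": 0.2,"ax": 0,"ay": 0,"az": 0},{"gripper": -1,"x": -1.26,"y": 3.67,"z": 0.2,"ax": 0,"ay": 0,"az": 0}])

```text
clock: 2.57
position: [525.4, 80.4, 201.5]
ee_rot: [0.121, 0.993, 0.0, 0.0]
contact_force: [0.2, -0.1, 1.4]
gripper_width: 85.1
grasp_force: 0.0
```

Run:
```python
from h import *
to((528,78,200),76)
im,d,m=look('wrist'); np.save('w1.npy',d); save('w1',cv2.resize(im,(800,600)))
for t in ['button_l','tube_grip','tube_end','cradle','seat']:
    for r in arm.boxes_of('wrist',t)[:2]: print(t,round(r['score'],2),np.round(r['rect']))
# height-band maps: tube top & saddle pixels
vv,uu=np.mgrid[0:384,0:512]
K=np.array([[m['fx'],0,m['cx']],[0,m['fy'],m['cy']],[0,0,1.]])
p=cv2.undistortPoints(np.stack([uu,vv],-1).reshape(-1,1,2).astype(float),K,np.array(m['distortion']))[:,0]
T=np.array(m['cam_to_world']); P=(np.c_[p,np.ones(len(p))]*d.reshape(-1,1))@T[:3,:3].T+T[:3,3]
P=P.reshape(384,512,3); np.save('P1.npy',P); z=P[:,:,2]
q=P[(z>51)&(z<58)&(d>0)]; q=q[(abs(q[:,0]-535)<40)&(abs(q[:,1]-75)<45)]
print(len(q),q.mean(0)); r=cv2.minAreaRect(q[:,:2].astype(np.float32)); print(r)
rgb=im.astype(int); o=(rgb[:,:,0]-rgb[:,:,2]>50)&(rgb[:,:,0]>100)
print('orange',o.sum()); n,l,s,c=cv2.connectedComponentsWithStats(o.astype(np.uint8))
for i in range(1,n):
    if s[i,4]>5: print(s[i],c[i],np.round(w(m,*c[i],38)))
```

```text
t 2.57 pos [525.4  80.4 201.5] ydeg 76.13 dtool_cm [-0.31 -0.17  0.15] az 0.13 F [ 0.2 -0.1  1.4] w 85.1 tilt [-0.  0. -1.]
button_l 0.49 [271. 171.  10.  10.]
button_l 0.43 [225.  92.  65. 175.]
tube_grip 0.88 [224.  89.  66. 175.]
tube_end 0.89 [221.  92.  69. 177.]
cradle 0.94 [213. 173.  84. 181.]
seat 0.63 [216. 170.  79. 184.]
3245 [534.38334595  78.96068893  54.32043673]
((537.4486083984375, 78.60272979736328), (32.77846145629883, 85.00592041015625), 75.34049224853516)
orange 872
[462   0  50  40 774] [486.73255814  17.10077519] [445. 293.  38.]
[232 170   6  12  56] [235.01785714 175.42857143] [523.  62.  38.]
[275 171   6  11  41] [277.07317073 176.65853659] [534.  99.  38.]
```

View pics/w1.png

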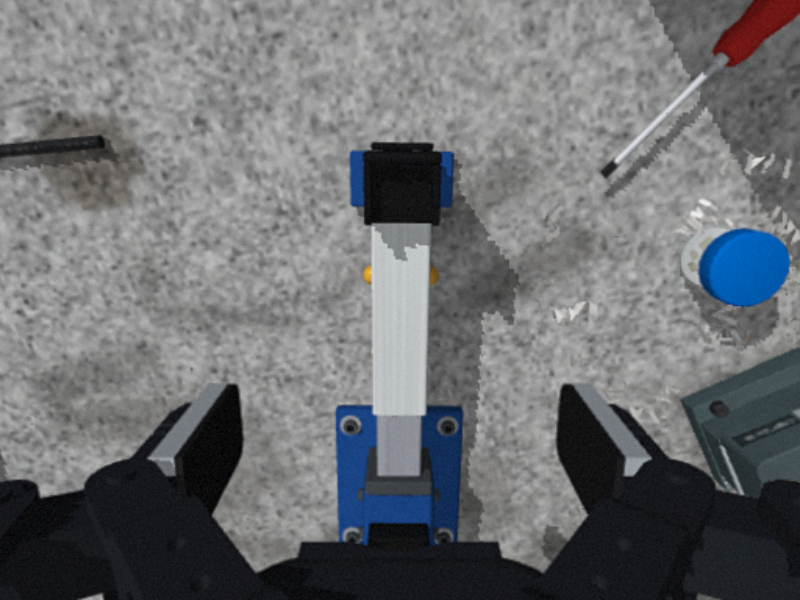

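The wrist view shows both buttons, at (370,274) and (434,274), on the tube between the saddle and the post. Their midpoint is (528.5, 80.7) and the tube runs at -14.6°, which matches the top view. Now I'll descend.

```bash
python3 -c "
from h import *
to((528.5,80.7,17),75.4)"
```

```text
t 2.87 pos [524.1  77.9 201.3] ydeg 76.07 dtool_cm [-0.37  0.38 18.43] az 0.67 F [ 0.1 -0.7 -0.6] w 85.7 tilt [ 0.001 -0.    -1.   ]
```

Emit:
send_rows(targets=[{"gripper": -1,"x": -0.4,"y": 0.25,"z": 3.7,"ax": 0,"ay": 0,"az": 0.7},{"gripper": -1,"x": 0,"y": 0,"z": 3.7,"ax": 0,"ay": 0,"az": 0},{"gripper": -1,"x": 0,"y": 0,"z": 3.7,"ax": 0,"ay": 0,"az": 0},{"gripper": -1,"x": 0,"y": 0,"z": 3.7,"ax": 0,"ay": 0,"az": 0},{"gripper": -1,"x": 0,"y": 0,"z": 2.0,"ax": 0,"ay": 0,"az": 0}])

```text
clock: 3.28
position: [526.4, 77.8, 30.3]
ee_rot: [0.128, 0.992, -0.001, -0.002]
contact_force: [-0.5, 0.3, 0.6]
gripper_width: 85.4
grasp_force: 0.0
```

Run:
```python
from h import *
to((528.5,80.7,17),75.4)
im,d,m=look('wrist');save('w2',im)
to((528.5,80.7,17),75.4)
```

```text
t 3.28 pos [526.4  77.8  30.3] ydeg 75.25 dtool_cm [-0.13  0.34  1.33] az -0.15 F [-0.5  0.3  0.6] w 85.4 tilt [ 0.004 -0.003 -1.   ]
t 3.33 pos [524.7  77.1  27.7] ydeg 75.21 dtool_cm [-0.28  0.45  1.07] az -0.19 F [-0.7 -0.2 -2.4] w 85.7 tilt [ 0.009 -0.006 -1.   ]
```

View pics/w2.png

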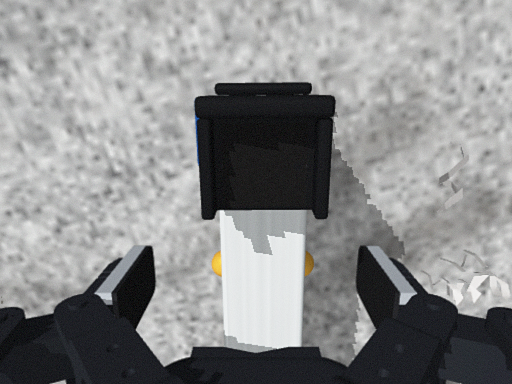

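The wrist view shows the tube centred at u≈262 and the pad tips centred at u≈256, so I need about 2.5 mm more to +y.

Emit:
send_rows(targets=[{"gripper": -1,"x": -0.2,"y": 0.25,"z": 0.5,"ax": 0,"ay": 0,"az": 0},{"gripper": -1,"x": 0,"y": 0,"z": 0.5,"ax": 0,"ay": 0,"az": 0},{"gripper": -1,"x": 0,"y": 0,"z": 0,"ax": 0,"ay": 0,"az": 0}])

```text
clock: 3.58
position: [532.6, 81.9, 24.3]
ee_rot: [0.127, 0.992, 0.001, 0.001]
contact_force: [0.0, 0.1, 0.6]
gripper_width: 85.1
grasp_force: 0.0
```

Run:
```python
from h import *
to((528.5,80.7,17),75.4)
im,d,m=look('wrist')
to((528.5,80.7,17),75.4)
rgb=im.astype(int); o=(rgb[:,:,0]-rgb[:,:,2]>50)&(rgb[:,:,0]>100)
n,l,s,c=cv2.connectedComponentsWithStats(o.astype(np.uint8))
for i in range(1,n):
    if s[i,4]>20: print(s[i],c[i],np.round(w(m,*c[i],38),1))
```

```text
t 3.58 pos [532.6  81.9  24.3] ydeg 75.37 dtool_cm [ 0.37 -0.22  0.73] az -0.03 F [0.  0.1 0.6] w 85.1 tilt [-0.002  0.001 -1.   ]
t 3.63 pos [532.7  82.   24.7] ydeg 75.38 dtool_cm [ 0.37 -0.23  0.77] az -0.02 F [-0.3 -0.4  0.4] w 85.2 tilt [-0.002  0.002 -1.   ]
[196 247   9  26 172] [200.55813953 259.91860465] [523.4  60.7  38. ]
[293 246  11  28 210] [296.98571429 259.7       ] [533.5  99.9  38. ]
```

Emit:
send_rows(targets=[{"gripper": -1,"x": 0.35,"y": -0.2,"z": 0.7,"ax": 0,"ay": 0,"az": 0},{"gripper": -1,"x": 0,"y": 0,"z": 0,"ax": 0,"ay": 0,"az": 0},{"gripper": 0,"x": 0,"y": 0,"z": 0,"ax": 0,"ay": 0,"az": 0},{"gripper": 0,"x": 0,"y": 0,"z": 0,"ax": 0,"ay": 0,"az": 0},{"gripper": 0,"x": 0,"y": 0,"z": 0,"ax": 0,"ay": 0,"az": 0}])

```text
clock: 4.05
position: [528.1, 81.0, 16.7]
ee_rot: [0.127, 0.992, 0.0, 0.0]
contact_force: [-0.2, -0.6, 0.2]
gripper_width: 51.4
grasp_force: 0.0
```

Run:
```python
from h import *
to((528.5,80.7,17),75.4)
```

```text
t 4.05 pos [528.1  81.   16.7] ydeg 75.41 dtool_cm [-0.05 -0.01 -0.03] az 0.01 F [-0.2 -0.6  0.2] w 51.4 tilt [-0.001  0.    -1.   ]
```

Emit:
send_rows(targets=[{"gripper": 0.1,"x": 0,"y": 0,"z": 0,"ax": 0,"ay": 0,"az": 0},{"gripper": 0.2,"x": 0,"y": 0,"z": 0,"ax": 0,"ay": 0,"az": 0},{"gripper": 0.24,"x": 0,"y": 0,"z": 0,"ax": 0,"ay": 0,"az": 0},{"gripper": 0.24,"x": 0,"y": 0,"z": 0,"ax": 0,"ay": 0,"az": 0},{"gripper": 0.24,"x": 0,"y": 0,"z": 0,"ax": 0,"ay": 0,"az": 0}])

```text
clock: 4.47
position: [528.1, 80.8, 16.7]
ee_rot: [0.127, 0.992, 0.0, 0.0]
contact_force: [0.2, -0.5, 4.8]
gripper_width: 32.7
grasp_force: 19.0
```

Run:
```python
from h import *
to((528.5,80.7,17),75.4)
print(arm.read_state()['grasp_force'])
```

```text
t 4.47 pos [528.1  80.8  16.7] ydeg 75.43 dtool_cm [-0.04  0.   -0.03] az 0.03 F [ 0.2 -0.5  4.8] w 32.7 tilt [-0.001  0.    -1.   ]
18.994284015643643
```

Emit:
send_rows(targets=[{"gripper": 0.24,"x": 0.1,"y": 0,"z": 0,"ax": 0,"ay": 0,"az": 0},{"gripper": 0.24,"x": 0.1,"y": 0,"z": 0,"ax": 0,"ay": 0,"az": 0},{"gripper": 0.24,"x": 0.1,"y": 0,"z": 0,"ax": 0,"ay": 0,"az": 0}])

```text
clock: 4.72
position: [526.9, 81.7, 16.9]
ee_rot: [0.127, 0.992, 0.001, 0.002]
contact_force: [4.4, -3.9, 3.6]
gripper_width: 32.7
grasp_force: 18.4
```

Run:
```python
from h import *
to((528.5,80.7,17),75.4)
print(arm.read_state()['grasp_force'])
```

```text
t 4.72 pos [526.9  81.7  16.9] ydeg 75.41 dtool_cm [-0.18 -0.06 -0.01] az 0.01 F [ 4.4 -3.9  3.6] w 32.7 tilt [-0.004  0.002 -1.   ]
18.393891501473263
```

Emit:
send_rows(targets=[{"gripper": 0.24,"x": 0.1,"y": 0,"z": 0,"ax": 0,"ay": 0,"az": 0},{"gripper": 0.24,"x": 0.1,"y": 0,"z": 0,"ax": 0,"ay": 0,"az": 0},{"gripper": 0.24,"x": 0.1,"y": 0,"z": 0,"ax": 0,"ay": 0,"az": 0},{"gripper": 0.24,"x": 0.1,"y": 0,"z": 0,"ax": 0,"ay": 0,"az": 0},{"gripper": 0.24,"x": 0.1,"y": 0,"z": 0,"ax": 0,"ay": 0,"az": 0}])

```text
clock: 5.13
position: [523.4, 82.8, 17.1]
ee_rot: [0.127, 0.992, 0.001, 0.003]
contact_force: [9.4, -8.0, -0.2]
gripper_width: 32.8
grasp_force: 17.7
```

Run:
```python
from h import *
to((528.5,80.7,17),75.4)
print(arm.read_state()['grasp_force'])
```

```text
t 5.13 pos [523.4  82.8  17.1] ydeg 75.46 dtool_cm [-0.55 -0.08  0.01] az 0.06 F [ 9.4 -8.  -0.2] w 32.8 tilt [-0.006  0.002 -1.   ]
17.68246599356644
```

```bash
cat >> h.py <<'E'
def cloud(d,m):
    vv,uu=np.mgrid[0:384,0:512]; K=np.array([[m['fx'],0,m['cx']],[0,m['fy'],m['cy']],[0,0,1.]])
    p=cv2.undistortPoints(np.stack([uu,vv],-1).reshape(-1,1,2).astype(float),K,np.array(m['distortion']))[:,0]
    T=np.array(m['cam_to_world']); return ((np.c_[p,np.ones(len(p))]*d.reshape(-1,1))@T[:3,:3].T+T[:3,3]).reshape(384,512,3)
A=np.array([0.968,-0.252]); B=np.array([.252,.968]); G=np.array([528.5,80.7])
def sad(P,tag):
    a=(P[:,:,:2]-G)@A; b=(P[:,:,:2]-G)@B; z=P[:,:,2]
    k=(z>62)&(z<90)&(abs(b)<28)&(a<-30)&(a>-150)
    print(tag,k.sum(),'a 2/50/98%',np.round(np.percentile(a[k],[2,50,98]),1),'b',np.round(np.percentile(b[k],[2,50,98]),1))
E
python3 - <<'E'
from h import *
sad(np.load('P1.npy'),'start wrist')
m=arm.camera_model('top'); sad(cloud(np.load('top_d.npy'),m),'start top')
im,d,m=look('wrist'); sad(cloud(d,m),'now wrist'); save('w3',im)
im,d,m=look('top'); sad(cloud(d,m),'now top')
to((528.5,80.7,17),75.4)
E
```

```text
start wrist 2262 a 2/50/98% [-70.9 -54.1 -36.4] b [-18.5  -0.2  17.9]
start top 236 a 2/50/98% [-69.6 -52.5 -34.8] b [-20.1  -1.4  16.8]
now wrist 20566 a 2/50/98% [-76.3 -60.7 -42.3] b [-17.5   0.6  18.5]
now top 236 a 2/50/98% [-75.  -58.1 -40.1] b [-19.3  -0.7  17.6]
t 5.23 pos [523.1  82.9  17.1] ydeg 75.45 dtool_cm [-0.58 -0.07  0.01] az 0.05 F [ 7.3 -5.7  0.3] w 32.7 tilt [-0.006  0.002 -1.   ]
```

View pics/w3.png

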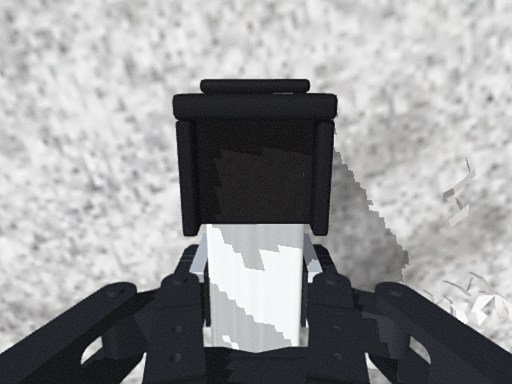

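Emit:
send_rows(targets=[{"gripper": 0.24,"x": 0.1,"y": -0.03,"z": 0,"ax": 0,"ay": 0,"az": 0},{"gripper": 0.24,"x": 0.1,"y": -0.03,"z": 0,"ax": 0,"ay": 0,"az": 0},{"gripper": 0.24,"x": 0.15,"y": 0,"z": 0,"ax": 0,"ay": 0,"az": 0},{"gripper": 0.24,"x": 0.15,"y": 0,"z": 0,"ax": 0,"ay": 0,"az": 0},{"gripper": 0.24,"x": 0.15,"y": 0,"z": 0,"ax": 0,"ay": 0,"az": 0}])

```text
clock: 5.65
position: [516.2, 84.6, 17.0]
ee_rot: [0.127, 0.992, 0.001, 0.003]
contact_force: [4.9, -1.8, 2.4]
gripper_width: 32.6
grasp_force: 17.9
```

```bash
cat >> h.py <<'E'
def pull():
    s=arm.read_state(); p=s['position'][:2]-G; f=s['contact_force']
    print('t',round(s['clock'],2),'drawn',round(-p@A,1),'b',round(p@B,1),'Fa',round(f[:2]@A,1),'Fb',round(f[:2]@B,1),'Fz',round(f[2],1),'w',round(s['gripper_width'],1),'g',round(s['grasp_force'],1),'z',round(s['position'][2],1))
E
python3 -c "
from h import *
pull()"
```

```text
t 5.65 drawn 12.9 b 0.7 Fa 5.2 Fb -0.5 Fz 2.4 w 32.6 g 17.9 z 17.0
```

Emit:
send_rows(targets=[{"gripper": 0.24,"x": 0.3,"y": 0,"z": 0,"ax": 0,"ay": 0,"az": 0},{"gripper": 0.24,"x": 0.3,"y": 0,"z": 0,"ax": 0,"ay": 0,"az": 0},{"gripper": 0.24,"x": 0.3,"y": 0,"z": 0,"ax": 0,"ay": 0,"az": 0},{"gripper": 0.24,"x": 0.3,"y": 0,"z": 0,"ax": 0,"ay": 0,"az": 0},{"gripper": 0.24,"x": 0.2,"y": 0,"z": 0,"ax": 0,"ay": 0,"az": 0}])

```text
clock: 6.07
position: [502.3, 88.1, 16.9]
ee_rot: [0.127, 0.992, 0.001, 0.002]
contact_force: [5.9, -1.9, 1.2]
gripper_width: 32.9
grasp_force: 17.9
```

Run:
```python
from h import *
pull()
im,d,m=look('wrist'); sad(cloud(d,m),'now wrist')
```

```text
t 6.07 drawn 27.2 b 0.6 Fa 6.2 Fb -0.3 Fz 1.2 w 32.9 g 17.9 z 16.9
now wrist 24418 a 2/50/98% [-97.8 -79.  -40.3] b [-23.7   0.2  24.3]
```

Sliding freely with no slip (saddle moved 27 mm). I'll slow down.

Emit:
send_rows(targets=[{"gripper": 0.24,"x": 0.2,"y": 0,"z": 0,"ax": 0,"ay": 0,"az": 0},{"gripper": 0.24,"x": 0.2,"y": 0,"z": 0,"ax": 0,"ay": 0,"az": 0},{"gripper": 0.24,"x": 0.2,"y": 0,"z": 0,"ax": 0,"ay": 0,"az": 0},{"gripper": 0.24,"x": 0.2,"y": 0,"z": 0,"ax": 0,"ay": 0,"az": 0},{"gripper": 0.24,"x": 0.2,"y": 0,"z": 0,"ax": 0,"ay": 0,"az": 0}])

```text
clock: 6.53
position: [492.2, 90.6, 16.9]
ee_rot: [0.127, 0.992, 0.001, 0.002]
contact_force: [5.5, -2.3, 2.3]
gripper_width: 32.8
grasp_force: 18.0
```

```bash
python3 -c "
from h import *
pull()"
```

```text
t 6.53 drawn 37.6 b 0.4 Fa 5.9 Fb -0.8 Fz 2.3 w 32.8 g 18.0 z 16.9
```

Emit:
send_rows(targets=[{"gripper": 0.24,"x": 0.1,"y": 0,"z": 0,"ax": 0,"ay": 0,"az": 0},{"gripper": 0.24,"x": 0.1,"y": 0,"z": 0,"ax": 0,"ay": 0,"az": 0},{"gripper": 0.24,"x": 0.1,"y": 0,"z": 0,"ax": 0,"ay": 0,"az": 0},{"gripper": 0.24,"x": 0.1,"y": 0,"z": 0,"ax": 0,"ay": 0,"az": 0},{"gripper": 0.24,"x": 0.1,"y": 0,"z": 0,"ax": 0,"ay": 0,"az": 0}])

```text
clock: 6.95
position: [487.0, 91.7, 16.8]
ee_rot: [0.127, 0.992, 0.001, 0.001]
contact_force: [4.7, -2.6, 2.0]
gripper_width: 33.3
grasp_force: 18.0
```

```bash
python3 -c "
from h import *
pull()"
```

```text
t 6.95 drawn 42.9 b 0.2 Fa 5.2 Fb -1.3 Fz 2.0 w 33.3 g 18.0 z 16.8
```

Now 0.5 mm per row, reading the force after every call.

Emit:
send_rows(targets=[{"gripper": 0.24,"x": 0.06,"y": 0,"z": 0,"ax": 0,"ay": 0,"az": 0},{"gripper": 0.24,"x": 0.06,"y": 0,"z": 0,"ax": 0,"ay": 0,"az": 0},{"gripper": 0.24,"x": 0.06,"y": 0,"z": 0,"ax": 0,"ay": 0,"az": 0},{"gripper": 0.24,"x": 0.06,"y": 0,"z": 0,"ax": 0,"ay": 0,"az": 0}])

```text
clock: 7.28
position: [484.5, 92.3, 16.8]
ee_rot: [0.127, 0.992, 0.001, 0.001]
contact_force: [4.5, -2.2, 3.8]
gripper_width: 32.8
grasp_force: 18.1
```

```bash
python3 -c "
from h import *
pull()"
```

```text
t 7.28 drawn 45.5 b 0.2 Fa 4.9 Fb -1.0 Fz 3.8 w 32.8 g 18.1 z 16.8
```

Emit:
send_rows(targets=[{"gripper": 0.24,"x": 0.05,"y": 0,"z": 0,"ax": 0,"ay": 0,"az": 0},{"gripper": 0.24,"x": 0.05,"y": 0,"z": 0,"ax": 0,"ay": 0,"az": 0},{"gripper": 0.24,"x": 0.05,"y": 0,"z": 0,"ax": 0,"ay": 0,"az": 0}])

```text
clock: 7.53
position: [482.4, 92.6, 16.7]
ee_rot: [0.127, 0.992, 0.0, 0.001]
contact_force: [4.2, -0.5, 6.2]
gripper_width: 33.1
grasp_force: 18.3
```

```bash
python3 -c "
from h import *
pull()"
```

```text
t 7.53 drawn 47.7 b -0.1 Fa 4.2 Fb 0.6 Fz 6.2 w 33.1 g 18.3 z 16.7
```

Emit:
send_rows(targets=[{"gripper": 0.24,"x": 0.05,"y": 0,"z": 0,"ax": 0,"ay": 0,"az": 0},{"gripper": 0.24,"x": 0.05,"y": 0,"z": 0,"ax": 0,"ay": 0,"az": 0},{"gripper": 0.24,"x": 0.05,"y": 0,"z": 0,"ax": 0,"ay": 0,"az": 0}])

```text
clock: 7.78
position: [480.2, 92.8, 16.7]
ee_rot: [0.127, 0.992, 0.0, 0.0]
contact_force: [1.0, 0.8, 8.5]
gripper_width: 33.0
grasp_force: 18.5
```

```bash
python3 -c "
from h import *
pull()"
```

```text
t 7.78 drawn 49.8 b -0.4 Fa 0.7 Fb 1.1 Fz 8.5 w 33.0 g 18.5 z 16.7
```

Emit:
send_rows(targets=[{"gripper": 0.24,"x": 0.04,"y": 0,"z": 0,"ax": 0,"ay": 0,"az": 0},{"gripper": 0.24,"x": 0.04,"y": 0,"z": 0,"ax": 0,"ay": 0,"az": 0}])

```text
clock: 7.95
position: [479.0, 92.9, 16.7]
ee_rot: [0.127, 0.992, 0.0, -0.0]
contact_force: [-0.4, 0.8, 9.0]
gripper_width: 32.9
grasp_force: 18.7
```

Run:
```python
from h import *
pull()
im,d,m=look('wrist');pull()
sad(cloud(d,m),'w'); save('w4',im)
```

```text
t 7.95 drawn 51.0 b -0.7 Fa -0.6 Fb 0.6 Fz 9.0 w 32.9 g 18.7 z 16.7
t 8.0 drawn 51.3 b -0.7 Fa -2.0 Fb 1.6 Fz 9.7 w 32.8 g 18.8 z 16.7
w 24415 a 2/50/98% [-121.3 -102.6  -63.9] b [-24.3  -0.6  23.7]
```

View pics/w4.png

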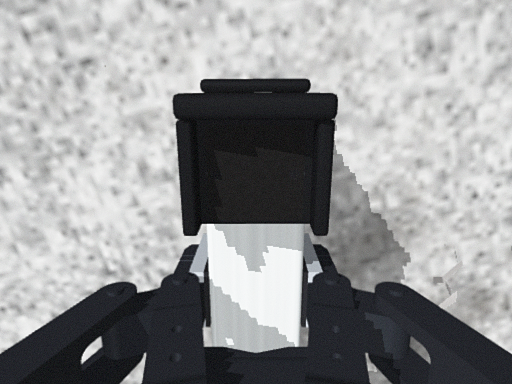

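Emit:
send_rows(targets=[{"gripper": 0.24,"x": 0.04,"y": 0,"z": 0,"ax": 0,"ay": 0,"az": 0},{"gripper": 0.24,"x": 0.04,"y": 0,"z": 0,"ax": 0,"ay": 0,"az": 0}])

```text
clock: 8.17
position: [478.0, 93.0, 16.7]
ee_rot: [0.127, 0.992, -0.0, -0.0]
contact_force: [1.4, -0.5, 8.9]
gripper_width: 32.4
grasp_force: 18.6
```

Run:
```python
from h import *
pull()
im,d,m=look('scene');pull()
print([(round(r['score'],2),np.round(r['rect'])) for t in ('button_l','button_r') for r in arm.boxes_of('scene',t)])
```

```text
t 8.17 drawn 52.0 b -0.8 Fa 1.5 Fb -0.2 Fz 8.9 w 32.4 g 18.6 z 16.7
t 8.22 drawn 52.0 b -0.8 Fa -0.8 Fb 1.2 Fz 8.5 w 32.9 g 18.6 z 16.7
[]
```

Emit:
send_rows(targets=[{"gripper": 0.24,"x": 0.04,"y": 0.02,"z": 0,"ax": 0,"ay": 0,"az": 0},{"gripper": 0.24,"x": 0.04,"y": 0,"z": 0,"ax": 0,"ay": 0,"az": 0}])

```text
clock: 8.48
position: [477.7, 93.2, 16.7]
ee_rot: [0.127, 0.992, -0.0, -0.0]
contact_force: [2.3, -2.6, 6.5]
gripper_width: 32.8
grasp_force: 18.4
```

Run:
```python
from h import *
pull()
```

```text
t 8.48 drawn 52.3 b -0.7 Fa 2.9 Fb -1.9 Fz 6.5 w 32.8 g 18.4 z 16.7
```

The pull force stopped falling and rose (2.9 N), while the tube only moved 0.3 mm for 0.8 mm commanded, which looks like the dead stop at about 52 mm. I'll open, rise and check the buttons.

Emit:
send_rows(targets=[{"gripper": 0.1,"x": 0,"y": 0,"z": 0,"ax": 0,"ay": 0,"az": 0},{"gripper": -0.4,"x": 0,"y": 0,"z": 0,"ax": 0,"ay": 0,"az": 0},{"gripper": -1,"x": 0,"y": 0,"z": 0,"ax": 0,"ay": 0,"az": 0},{"gripper": -1,"x": 0,"y": 0,"z": 0,"ax": 0,"ay": 0,"az": 0},{"gripper": -1,"x": 0,"y": 0,"z": -1,"ax": 0,"ay": 0,"az": 0}])

```text
clock: 8.9
position: [476.0, 92.4, 24.5]
ee_rot: [0.128, 0.992, -0.002, -0.003]
contact_force: [-0.2, 0.1, -0.2]
gripper_width: 83.7
grasp_force: 0.0
```

Emit:
send_rows(targets=[{"gripper": -1,"x": 0,"y": 0,"z": -3.5,"ax": 0,"ay": 0,"az": 0},{"gripper": -1,"x": 0,"y": 0,"z": -3.5,"ax": 0,"ay": 0,"az": 0},{"gripper": -1,"x": 0,"y": 0,"z": -3.5,"ax": 0,"ay": 0,"az": 0},{"gripper": -1,"x": 0,"y": 0,"z": -3.5,"ax": 0,"ay": 0,"az": 0},{"gripper": -1,"x": 0,"y": 0,"z": -3,"ax": 0,"ay": 0,"az": 0}])

```text
clock: 9.32
position: [477.7, 93.2, 198.4]
ee_rot: [0.127, 0.992, 0.0, 0.0]
contact_force: [1.1, 0.5, -0.1]
gripper_width: 85.1
grasp_force: 0.0
```

Emit:
send_rows(targets=[{"gripper": -1,"x": 0,"y": 0,"z": 0,"ax": 0,"ay": 0,"az": 0},{"gripper": -1,"x": 0,"y": 0,"z": 0,"ax": 0,"ay": 0,"az": 0},{"gripper": -1,"x": 0,"y": 0,"z": 0,"ax": 0,"ay": 0,"az": 0}])

```text
clock: 9.57
position: [477.0, 93.1, 195.4]
ee_rot: [0.127, 0.992, -0.0, -0.001]
contact_force: [0.3, -0.3, -0.2]
gripper_width: 85.0
grasp_force: 0.0
```

Run:
```python
from h import *
pull()
im,d,m=look('wrist');pull(); P=cloud(d,m)
sad(P,'w'); save('w5',cv2.resize(im,(800,600)))
np.save('P5.npy',P)
rgb=im.astype(int); o=(rgb[:,:,0]-rgb[:,:,2]>50)&(rgb[:,:,0]>100)
n,l,s,c=cv2.connectedComponentsWithStats(o.astype(np.uint8))
for i in range(1,n):
    if s[i,4]>15:
        p=w(m,*c[i],38); print(s[i],c[i],np.round(p,1),'ab',np.round([(p[:2]-G)@A,(p[:2]-G)@B],1))
z=P[:,:,2]; a=(P[:,:,:2]-G)@A; b=(P[:,:,:2]-G)@B
k=(abs(z-54.5)<3)&(abs(b)<25)&(a>-85)&(a<20); q=P[k]; r=cv2.minAreaRect(q[:,:2].astype(np.float32)); print(r)
k=(z>65)&(z<90)&(abs(b)<30)&(a>100)&(a<220); print('post saddle',k.sum(),k.sum() and (np.percentile(a[k],[2,50,98]),np.percentile(b[k],[2,50,98])))
```

```text
t 9.57 drawn 52.9 b -1.0 Fa 0.4 Fb -0.3 Fz -0.2 w 85.0 g 0.0 z 195.4
t 9.62 drawn 53.0 b -1.2 Fa -0.2 Fb -0.6 Fz 0.0 w 85.5 g 0.0 z 194.8
w 2371 a 2/50/98% [-122.8 -105.8  -88.3] b [-18.7  -0.4  17.5]
[495  32  11   9  22] [500.18181818  35.86363636] [415.9 312.3  38. ] ab [-167.4  195.8]
[ 455   34   57   64 1046] [487.29541109  67.22275335] [437.2 301.   38. ] ab [-143.9  190.3]
[483  42  13  12  23] [488.39130435  47.7826087 ] [422.4 302.8  38. ] ab [-158.7  188.2]
[233 223   5  12  47] [235.34042553 228.76595745] [523.   61.6  38. ] ab [ -0.5 -19.9]
[275 225   4  10  33] [276.27272727 229.72727273] [533.8  99.   38. ] ab [ 0.5 19. ]
((496.9287414550781, 88.53109741210938), (33.067893981933594, 104.93118286132812), 75.49378967285156)
post saddle 0 0
```

View pics/w5.png

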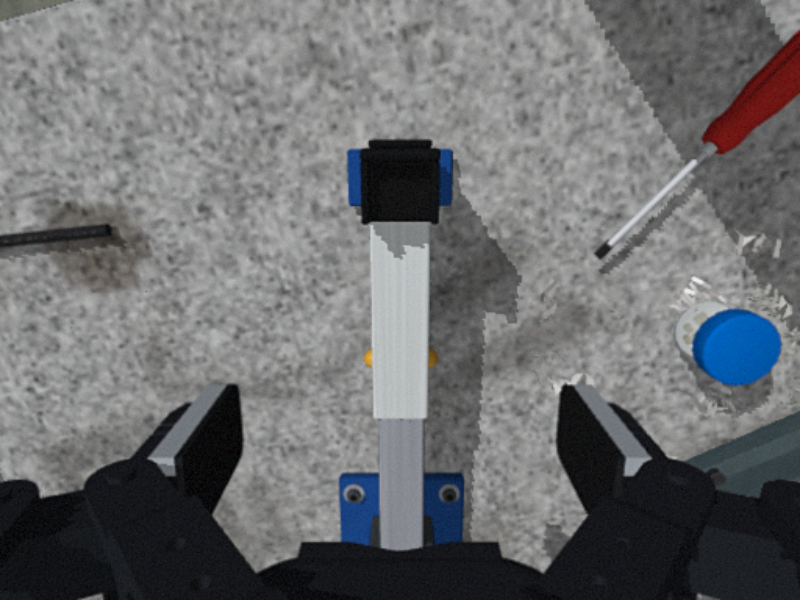

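Both domes are out through the second holes, at (370,357) and (433,357), and the saddle has moved 52 mm. The cradle origin is (563.3, 71.6). Next, the bar.

Emit:
send_rows(targets=[{"gripper": -1,"x": -1.39,"y": -3.49,"z": 0,"ax": 0,"ay": 0,"az": 0},{"gripper": -1,"x": -1.39,"y": -3.49,"z": 0,"ax": 0,"ay": 0,"az": 0},{"gripper": -1,"x": -1.39,"y": -3.49,"z": 0,"ax": 0,"ay": 0,"az": 0},{"gripper": -1,"x": -1.39,"y": -3.49,"z": 0,"ax": 0,"ay": 0,"az": 0},{"gripper": -1,"x": -1.39,"y": -3.49,"z": 0,"ax": 0,"ay": 0,"az": 0}])

```text
clock: 10.03
position: [500.3, -94.6, 194.4]
ee_rot: [0.127, 0.992, -0.0, -0.002]
contact_force: [0.8, 0.6, 0.3]
gripper_width: 85.3
grasp_force: 0.0
```

Emit:
send_rows(targets=[{"gripper": -1,"x": -1.39,"y": -3.49,"z": 0,"ax": 0,"ay": 0,"az": 0},{"gripper": -1,"x": -1.39,"y": -3.49,"z": 0,"ax": 0,"ay": 0,"az": 0},{"gripper": -1,"x": -1.39,"y": -3.49,"z": 0,"ax": 0,"ay": 0,"az": 0},{"gripper": -1,"x": -1.39,"y": -3.49,"z": 0,"ax": 0,"ay": 0,"az": -2.6},{"gripper": -1,"x": 0,"y": 0,"z": -4,"ax": 0,"ay": 0,"az": 0}])

```text
clock: 10.45
position: [515.1, -245.4, 224.6]
ee_rot: [0.108, 0.994, 0.002, -0.012]
contact_force: [1.5, 0.9, -2.2]
gripper_width: 85.4
grasp_force: 0.0
```

Emit:
send_rows(targets=[{"gripper": -1,"x": 0,"y": 0,"z": 0,"ax": 0,"ay": 0,"az": 0},{"gripper": -1,"x": 0,"y": 0,"z": 0,"ax": 0,"ay": 0,"az": 0},{"gripper": -1,"x": 0,"y": 0,"z": 0,"ax": 0,"ay": 0,"az": 0}])

```text
clock: 10.7
position: [519.3, -241.8, 234.8]
ee_rot: [0.105, 0.994, 0.0, -0.001]
contact_force: [-0.2, 0.0, -1.5]
gripper_width: 85.3
grasp_force: 0.0
```

Run:
```python
from h import *
to((519,-242,4),78)
im,d,m=look('wrist'); P=cloud(d,m); save('w6',cv2.resize(im,(800,600)))
print(arm.boxes_of('wrist','bar_mid')[:2])
z=P[:,:,2]; k=(z>20)&(z<34)&(abs(P[:,:,0]-519)<190)&(abs(P[:,:,1]+242)<70)
n,l,s,c=cv2.connectedComponentsWithStats(k.astype(np.uint8)); i=1+np.argmax(s[1:,4]); print(s[i])
q=P[l==i]; r=cv2.minAreaRect(q[:,:2].astype(np.float32)); print(r, np.median(q[:,2]))
x0=q[:,0]; f=np.polyfit(x0,q[:,1],1); print('ang',np.degrees(np.arctan(f[0])),'y at 519',np.polyval(f,519))
vx=cv2.fitLine(q[:,:2].astype(np.float32),cv2.DIST_HUBER,0,.01,.01).ravel(); print(vx)
D=vx[:2]; t=q[:,:2]@D; print('ends',np.percentile(t,[0.1,99.9]),'mid', vx[2:]+D*(np.percentile(t,[.1,99.9]).mean()-vx[2:]@D))
```

```text
t 10.7 pos [ 519.3 -241.8  234.8] ydeg 77.97 dtool_cm [-0.03 -0.04 23.08] az -0.03 F [-0.2  0.  -1.5] w 85.3 tilt [ 0.003  0.001 -1.   ]
[{'rect': [237.6, 1.0, 31.3, 279.9], 'score': 0.71}, {'rect': [132.4, 199.6, 43.5, 84.3], 'score': 0.65}]
[ 236    0   33  286 6572]
((513.4686279296875, -245.5459747314453), (24.01603126525879, 299.21539306640625), 75.92816925048828) 26.31253506446845
ang -13.970182138049456 y at 519 -246.86271076763717
[ 9.7003913e-01 -2.4294868e-01  4.9646075e+02 -2.4127263e+02]
ends [408.59702453 706.77254754] mid [ 513.41853123 -245.51974562]
```

View pics/w6.png

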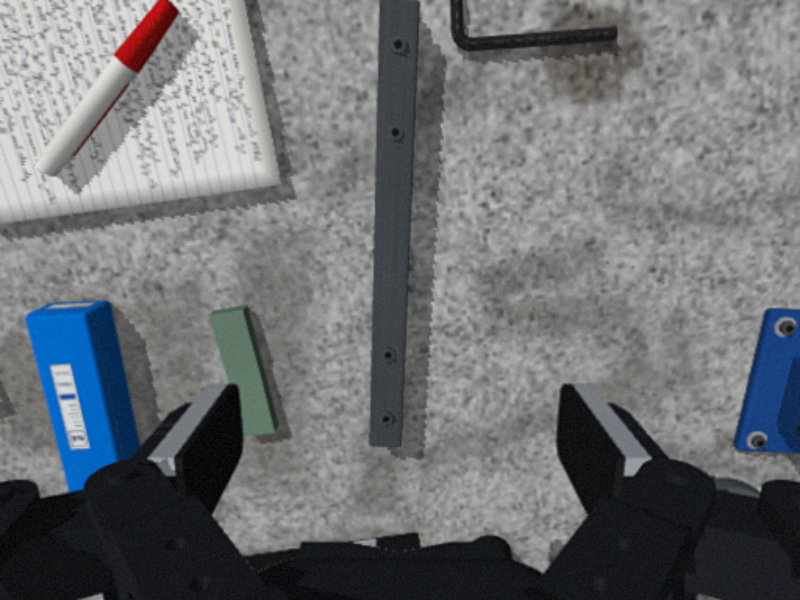

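The wrist view shows the bar end at (386,446), with the near end cut by the frame at the top. Screws are at (400,45), (396,132), (388,355), (385,419). I'll use the screws to cross-check the bar's midpoint.

Run:
```python
from h import *
m=arm.camera_model('wrist'); im=cv2.imread('pics/w6.png')
pts=[w(m,u*.64,v*.64,28) for u,v in [(400,45),(396,132),(388,355),(385,419),(386,446)]]
D=np.array([.9703,-.2427])
for p in pts: print(np.round(p,1), np.round((p[:2]-[513.5,-245.5])@D,1))
to((513.5,-245.5,4),75.95)
```

```text
[ 392.6 -213.6   28. ] -125.0
[ 440.7 -226.3   28. ] -75.3
[ 586.6 -263.1   28. ] 75.2
[ 635.2 -275.9   28. ] 125.5
[ 657.1 -279.9   28. ] 147.7
t 10.8 pos [ 519.2 -241.3  234.7] ydeg 78.03 dtool_cm [ 0.4  -0.53 23.07] az 2.08 F [-0.  -0.3 -0.4] w 85.5 tilt [ 0.003  0.    -1.   ]
```

Emit:
send_rows(targets=[{"gripper": -1,"x": 0.4,"y": -0.53,"z": 3.5,"ax": 0,"ay": 0,"az": 2.08},{"gripper": -1,"x": 0,"y": 0,"z": 4,"ax": 0,"ay": 0,"az": 0},{"gripper": -1,"x": 0,"y": 0,"z": 4,"ax": 0,"ay": 0,"az": 0},{"gripper": -1,"x": 0,"y": 0,"z": 4,"ax": 0,"ay": 0,"az": 0},{"gripper": -1,"x": 0,"y": 0,"z": 3,"ax": 0,"ay": 0,"az": 0}])

```text
clock: 11.22
position: [512.5, -245.2, 47.6]
ee_rot: [0.122, 0.992, 0.0, -0.002]
contact_force: [1.0, -0.6, -1.4]
gripper_width: 85.4
grasp_force: 0.0
```

Emit:
send_rows(targets=[{"gripper": -1,"x": 0,"y": 0,"z": 2,"ax": 0,"ay": 0,"az": 0},{"gripper": -1,"x": 0,"y": 0,"z": 1,"ax": 0,"ay": 0,"az": 0},{"gripper": -1,"x": 0,"y": 0,"z": 0,"ax": 0,"ay": 0,"az": 0},{"gripper": -1,"x": 0,"y": 0,"z": 0,"ax": 0,"ay": 0,"az": 0},{"gripper": -1,"x": 0,"y": 0,"z": 0,"ax": 0,"ay": 0,"az": 0}])

```text
clock: 11.63
position: [516.2, -246.6, 22.8]
ee_rot: [0.122, 0.993, -0.0, 0.001]
contact_force: [0.5, -0.3, 1.1]
gripper_width: 85.0
grasp_force: 0.0
```

Run:
```python
from h import *
to((513.5,-245.5,3),75.95)
```

```text
t 11.63 pos [ 516.2 -246.6   22.8] ydeg 75.96 dtool_cm [0.29 0.04 1.98] az 0.01 F [ 0.5 -0.3  1.1] w 85.0 tilt [-0.003 -0.    -1.   ]
```

Emit:
send_rows(targets=[{"gripper": -1,"x": 0.28,"y": 0.04,"z": 1.2,"ax": 0,"ay": 0,"az": 0},{"gripper": -1,"x": 0,"y": 0,"z": 0.7,"ax": 0,"ay": 0,"az": 0},{"gripper": -0.4,"x": 0,"y": 0,"z": 0,"ax": 0,"ay": 0,"az": 0},{"gripper": 0,"x": 0,"y": 0,"z": 0,"ax": 0,"ay": 0,"az": 0},{"gripper": 0.2,"x": 0,"y": 0,"z": 0,"ax": 0,"ay": 0,"az": 0}])

```text
clock: 12.05
position: [513.0, -245.7, 3.2]
ee_rot: [0.123, 0.992, -0.0, 0.001]
contact_force: [-0.2, -0.1, 0.8]
gripper_width: 51.7
grasp_force: 0.0
```

Run:
```python
from h import *
to((513.5,-245.5,3),75.95)
```

```text
t 12.05 pos [ 513.  -245.7    3.2] ydeg 75.92 dtool_cm [-0.05  0.03  0.02] az -0.03 F [-0.2 -0.1  0.8] w 51.7 tilt [-0.002 -0.    -1.   ]
```

Well aligned. Now I'll close fully.

Emit:
send_rows(targets=[{"gripper": 0.3,"x": 0,"y": 0,"z": 0,"ax": 0,"ay": 0,"az": 0},{"gripper": 0.4,"x": 0,"y": 0,"z": 0,"ax": 0,"ay": 0,"az": 0},{"gripper": 1,"x": 0,"y": 0,"z": 0,"ax": 0,"ay": 0,"az": 0},{"gripper": 1,"x": 0,"y": 0,"z": 0,"ax": 0,"ay": 0,"az": 0},{"gripper": 1,"x": 0,"y": 0,"z": 0,"ax": 0,"ay": 0,"az": 0}])

```text
clock: 12.47
position: [512.8, -245.7, 3.1]
ee_rot: [0.122, 0.992, -0.0, 0.001]
contact_force: [-1.6, 0.9, 6.1]
gripper_width: 23.0
grasp_force: 60.8
```

Emit:
send_rows(targets=[{"gripper": 1,"x": 0,"y": 0,"z": 0,"ax": 0,"ay": 0,"az": 0},{"gripper": 1,"x": 0,"y": 0,"z": -0.5,"ax": 0,"ay": 0,"az": 0},{"gripper": 1,"x": 0,"y": 0,"z": -1.5,"ax": 0,"ay": 0,"az": 0},{"gripper": 1,"x": 0,"y": 0,"z": -1.5,"ax": 0,"ay": 0,"az": 0},{"gripper": 1,"x": 0,"y": 0,"z": -1.5,"ax": 0,"ay": 0,"az": 0}])

```text
clock: 12.88
position: [510.8, -244.9, 51.4]
ee_rot: [0.123, 0.992, 0.0, -0.002]
contact_force: [-0.5, -0.2, -4.5]
gripper_width: 22.7
grasp_force: 59.6
```

Run:
```python
from h import *
to((513.5,-245.5,3),75.95)
```

```text
t 12.88 pos [ 510.8 -244.9   51.4] ydeg 75.87 dtool_cm [-0.3   0.01  4.83] az -0.08 F [-0.5 -0.2 -4.5] w 22.7 tilt [ 0.004  0.    -1.   ]
```

Bar held at 59 N with TCP 3.1 mm above bar bottom. I'll lift and carry it over the cradle.

Emit:
send_rows(targets=[{"gripper": 1,"x": 0,"y": 0,"z": -2.5,"ax": 0,"ay": 0,"az": 0},{"gripper": 1,"x": 0,"y": 0,"z": -2.5,"ax": 0,"ay": 0,"az": 0},{"gripper": 1,"x": 0.1,"y": 1.4,"z": -2,"ax": 0,"ay": 0,"az": 0},{"gripper": 1,"x": 0.2,"y": 2.3,"z": -1,"ax": 0,"ay": 0,"az": 0},{"gripper": 1,"x": 0.25,"y": 3,"z": 0,"ax": 0,"ay": 0,"az": 0}])

```text
clock: 13.3
position: [523.8, -179.5, 134.1]
ee_rot: [0.124, 0.992, 0.0, 0.002]
contact_force: [0.4, 0.9, -4.8]
gripper_width: 22.9
grasp_force: 59.8
```

Emit:
send_rows(targets=[{"gripper": 1,"x": 0.25,"y": 3,"z": 0,"ax": 0,"ay": 0,"az": 0},{"gripper": 1,"x": 0.25,"y": 3,"z": 0,"ax": 0,"ay": 0,"az": 0},{"gripper": 1,"x": 0.25,"y": 3,"z": 0,"ax": 0,"ay": 0,"az": 0},{"gripper": 1,"x": 0.25,"y": 3,"z": 0,"ax": 0,"ay": 0,"az": 0},{"gripper": 1,"x": 0.25,"y": 3,"z": 0,"ax": 0,"ay": 0,"az": 0.5}])

```text
clock: 13.72
position: [546.2, -29.1, 130.9]
ee_rot: [0.127, 0.992, -0.0, -0.002]
contact_force: [0.9, -0.1, -4.2]
gripper_width: 22.6
grasp_force: 59.7
```

Emit:
send_rows(targets=[{"gripper": 1,"x": 0.25,"y": 3,"z": 0,"ax": 0,"ay": 0,"az": 0},{"gripper": 1,"x": 0.25,"y": 3,"z": 0,"ax": 0,"ay": 0,"az": 0},{"gripper": 1,"x": 0.25,"y": 2.5,"z": 0,"ax": 0,"ay": 0,"az": 0},{"gripper": 1,"x": 0,"y": 1,"z": 0,"ax": 0,"ay": 0,"az": 0},{"gripper": 1,"x": 0,"y": 0.4,"z": 0,"ax": 0,"ay": 0,"az": 0}])

```text
clock: 14.13
position: [564.6, 68.7, 131.0]
ee_rot: [0.126, 0.992, -0.0, -0.001]
contact_force: [-0.9, -0.7, -4.5]
gripper_width: 22.9
grasp_force: 59.8
```

Emit:
send_rows(targets=[{"gripper": 1,"x": 0,"y": 0,"z": 0,"ax": 0,"ay": 0,"az": 0},{"gripper": 1,"x": 0,"y": 0,"z": 0,"ax": 0,"ay": 0,"az": 0},{"gripper": 1,"x": 0,"y": 0,"z": 0,"ax": 0,"ay": 0,"az": 0},{"gripper": 1,"x": 0,"y": 0,"z": 0,"ax": 0,"ay": 0,"az": 0}])

```text
clock: 14.47
position: [564.9, 65.9, 132.2]
ee_rot: [0.128, 0.992, -0.0, -0.0]
contact_force: [0.2, 0.1, -5.1]
gripper_width: 22.9
grasp_force: 59.8
```

Run:
```python
from h import *
to((563.3,71.6,85),75.41)
im,d,m=look('wrist'); to((563.3,71.6,85),75.41); P=cloud(d,m); save('w7',cv2.resize(im,(800,600)))
C=G+36*A; a=(P[:,:,:2]-C)@A; b=(P[:,:,:2]-C)@B; z=P[:,:,2]
zb=np.median(z[(abs(b)<10)&(a<-40)&(a>-145)&(z>95)&(d>0)]); print('bar top',zb)
k=(abs(z-zb)<5)&(abs(b)<30)&(a<-30)&(d>0); print('bar end a',np.percentile(a[k],[.2,50]), 'fit', np.polyfit(a[k],b[k],1),k.sum())
k=(z>62)&(z<88)&(abs(b)<35)&(a<-100)&(a>-180)&(d>0); print('saddle',k.sum(),np.percentile(a[k],[1,50,99]),np.percentile(b[k],[1,99]))
im,d,m=look('top'); P=cloud(d,m); a=(P[:,:,:2]-C)@A; b=(P[:,:,:2]-C)@B; z=P[:,:,2]
k=(z>95)&(z<150)&(abs(b)<30)&(abs(a)<200); print('top: bar a',np.percentile(a[k],[1,99]))
```

```text
t 14.47 pos [564.9  65.9 132.2] ydeg 75.31 dtool_cm [0.3  0.52 4.72] az -0.1 F [ 0.2  0.1 -5.1] w 22.9 tilt [ 0.001 -0.    -1.   ]
t 14.52 pos [565.   66.  132.3] ydeg 75.32 dtool_cm [0.31 0.5  4.73] az -0.09 F [ 0.1  0.  -3.8] w 22.8 tilt [ 0. -0. -1.]
bar top 155.57251153715808
bar end a [-95.92064143 -67.00611026] fit [-9.35020438e-04 -4.93694709e+00] 13885Traceback (most recent call last):
  File "<stdin>", line 7, in <module>
    return _quantile_unchecked(
        a, q, axis, out, overwrite_input, method, keepdims, weights)
    return _ureduce(a,
                    func=_quantile_ureduce_func,
    ...<5 lines>...
                    overwrite_input=overwrite_input,
                    method=method)
    r = func(a, **kwargs)
    result = _quantile(arr,
                       quantiles=q,
    ...<2 lines>...
                       out=out,
                       weights=wgt)
    slices_having_nans = np.isnan(arr[-1, ...])
                                  ~~~^^^^^^^^^
IndexError: index -1 is out of bounds for axis 0 with size 0
```

View pics/w7.png

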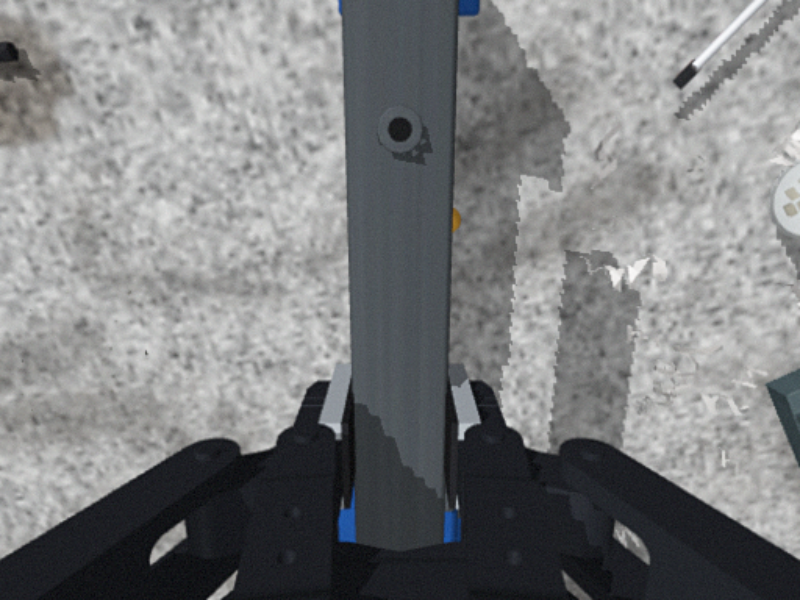

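Emit:
send_rows(targets=[{"gripper": 1,"x": 0.15,"y": 0.23,"z": 1,"ax": 0,"ay": 0,"az": 0},{"gripper": 1,"x": 0.15,"y": 0.23,"z": 1,"ax": 0,"ay": 0,"az": 0},{"gripper": 1,"x": 0,"y": 0,"z": 1,"ax": 0,"ay": 0,"az": 0},{"gripper": 1,"x": 0,"y": 0,"z": 0,"ax": 0,"ay": 0,"az": 0},{"gripper": 1,"x": 0,"y": 0,"z": 0,"ax": 0,"ay": 0,"az": 0}])

```text
clock: 14.93
position: [562.8, 72.0, 100.9]
ee_rot: [0.127, 0.992, -0.001, -0.001]
contact_force: [0.1, 1.0, -4.3]
gripper_width: 23.0
grasp_force: 59.7
```

Run:
```python
from h import *
C=G+36*A-0.4*B; to((*C,73.1),75.41)
im,d,m=look('wrist'); to((*C,73.1),75.41); P=cloud(d,m)
a=(P[:,:,:2]-C)@A; b=(P[:,:,:2]-C)@B; z=P[:,:,2]
g=im.mean(2); zone=(abs(b)<9)&(a<-50)&(a>-100)&(z>100)
k=zone&(g<np.median(g[zone])*0.5); v,u=np.nonzero(k)
print('screw px',len(u),np.median(u),np.median(v)); p=w(m,np.median(u),np.median(v),73.1+30-3+29); p=w(m,np.median(u),np.median(v),np.median(z[zone])+2)
print('screw a,b',(p[:2]-C)@A,(p[:2]-C)@B,'top',np.median(z[zone]))
k=(abs(b)<25)&(a<-30)&(a>-90)&(abs(z-np.median(z[zone]))<4); print(np.polyfit(a[k],b[k],1),np.polyfit(a[k],z[k],1))
im,d,m=look('top'); P=cloud(d,m); a=(P[:,:,:2]-C)@A; b=(P[:,:,:2]-C)@B; z=P[:,:,2]
for lo,hi in [(90,140),(60,84)]:
    k=(z>lo)&(z<hi)&(abs(b)<30)&(a>-175)&(a<175)&((abs(a)>60)); print(lo,k.sum(),np.round(np.percentile(a[k],[1,99]),1),np.round(np.percentile(b[k],[2,98]),1))
```

```text
t 14.93 pos [562.8  72.  100.9] ydeg 75.42 dtool_cm [-0.07 -0.06  2.78] az 0.01 F [ 0.1  1.  -4.3] w 23.0 tilt [ 0.002 -0.002 -1.   ]
t 14.98 pos [563.5  72.2 101.7] ydeg 75.43 dtool_cm [-0.   -0.1   2.86] az 0.02 F [ 0.4  0.3 -4.9] w 22.6 tilt [ 0.001 -0.001 -1.   ]
screw px 326 255.0 88.5
screw a,b -72.97436415776744 0.654256515849228 top 124.53763590190351
[1.57618870e-04 8.66254073e-01] [-1.03365727e-02  1.23806209e+02]
90 696 [-146.8  150.4] [-11.7  11.5]
60 227 [-157.2  158.4] [-19.9  15.3]
```

Emit:
send_rows(targets=[{"gripper": 1,"x": 0.12,"y": -0.12,"z": 0.6,"ax": 0,"ay": 0,"az": 0},{"gripper": 1,"x": 0,"y": 0,"z": 0.6,"ax": 0,"ay": 0,"az": 0},{"gripper": 1,"x": 0,"y": 0,"z": 0.3,"ax": 0,"ay": 0,"az": 0},{"gripper": 1,"x": 0,"y": 0,"z": 0,"ax": 0,"ay": 0,"az": 0},{"gripper": 1,"x": 0,"y": 0,"z": 0,"ax": 0,"ay": 0,"az": 0}])

```text
clock: 15.45
position: [562.0, 71.4, 87.0]
ee_rot: [0.127, 0.992, -0.0, -0.0]
contact_force: [-0.9, 0.1, -4.7]
gripper_width: 23.0
grasp_force: 59.9
```

Run:
```python
from h import *
C=G+36*A-0.4*B; to((*C,73.1),75.41)
im,d,m=look('top'); P=cloud(d,m); a=(P[:,:,:2]-C)@A; b=(P[:,:,:2]-C)@B; z=P[:,:,2]
for lo,hi in [(98,130),(60,84)]:
    k=(z>lo)&(z<hi)&(abs(b)<30)&(a>-175)&(a<175)&((abs(a)>60)); print(lo,k.sum(),np.round(np.percentile(a[k],[1,99]),1),np.round(np.percentile(b[k],[2,98]),1))
ts=cv2.resize(im[95:235,190:270],(480,840)[::1],interpolation=cv2.INTER_CUBIC); ts=cv2.resize(ts,(343,600))
sc,_,_=look('scene'); sc=cv2.resize(sc[160:260,170:270],(440,600),interpolation=cv2.INTER_CUBIC)
save('c8',np.hstack([ts,sc])); to((*C,73.1),75.41)
```

```text
t 15.45 pos [562.   71.4  87. ] ydeg 75.42 dtool_cm [-0.12  0.02  1.39] az 0.01 F [-0.9  0.1 -4.7] w 23.0 tilt [ 0. -0. -1.]
98 605 [-147.7  148.7] [-12.9  10.3]
60 192 [-157.3  158.1] [-20.1  17.7]
t 15.55 pos [562.4  71.5  87.5] ydeg 75.42 dtool_cm [-0.09 -0.01  1.44] az 0.01 F [ 0.1  0.2 -4.2] w 22.9 tilt [-0.  0. -1.]
```

View pics/c8.png

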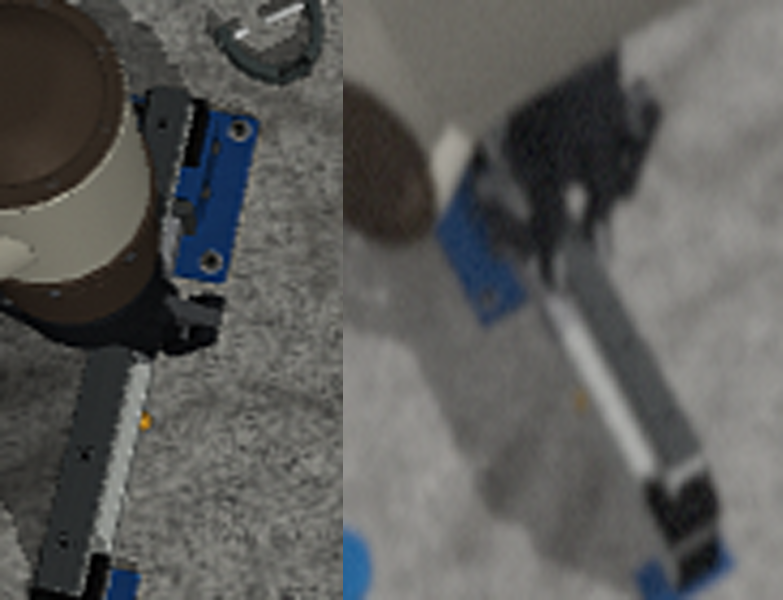

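The side-by-side shows the bar parallel over both saddles, and the depth data puts it centred to better than 1 mm. I'll lower it.

Emit:
send_rows(targets=[{"gripper": 1,"x": 0,"y": 0,"z": 0.3,"ax": 0,"ay": 0,"az": 0},{"gripper": 1,"x": 0,"y": 0,"z": 0.3,"ax": 0,"ay": 0,"az": 0},{"gripper": 1,"x": 0,"y": 0,"z": 0.3,"ax": 0,"ay": 0,"az": 0},{"gripper": 1,"x": 0,"y": 0,"z": 0.1,"ax": 0,"ay": 0,"az": 0},{"gripper": 1,"x": 0,"y": 0,"z": 0.1,"ax": 0,"ay": 0,"az": 0}])

```text
clock: 15.97
position: [562.0, 71.4, 76.0]
ee_rot: [0.127, 0.992, -0.0, -0.0]
contact_force: [0.7, -0.2, -3.8]
gripper_width: 22.9
grasp_force: 59.9
```

Emit:
send_rows(targets=[{"gripper": 1,"x": 0,"y": 0,"z": 0.1,"ax": 0,"ay": 0,"az": 0},{"gripper": 1,"x": 0,"y": 0,"z": 0.05,"ax": 0,"ay": 0,"az": 0},{"gripper": 1,"x": 0,"y": 0,"z": 0,"ax": 0,"ay": 0,"az": 0}])

```text
clock: 16.22
position: [562.1, 71.4, 74.7]
ee_rot: [0.127, 0.992, -0.0, -0.0]
contact_force: [-0.6, 1.0, -4.0]
gripper_width: 23.2
grasp_force: 59.9
```

Run:
```python
from h import *
C=G+36*A-0.4*B; to((*C,73.1),75.41)
```

```text
t 16.22 pos [562.1  71.4  74.7] ydeg 75.41 dtool_cm [-0.12  0.01  0.16] az -0.0 F [-0.6  1.  -4. ] w 23.2 tilt [ 0. -0. -1.]
```

Emit:
send_rows(targets=[{"gripper": 1,"x": 0,"y": 0,"z": 0.06,"ax": 0,"ay": 0,"az": 0},{"gripper": 1,"x": 0,"y": 0,"z": 0.06,"ax": 0,"ay": 0,"az": 0},{"gripper": 1,"x": 0,"y": 0,"z": 0.05,"ax": 0,"ay": 0,"az": 0},{"gripper": 1,"x": 0,"y": 0,"z": 0,"ax": 0,"ay": 0,"az": 0}])

```text
clock: 16.55
position: [562.2, 71.5, 73.2]
ee_rot: [0.127, 0.992, 0.0, 0.0]
contact_force: [0.2, 1.2, -4.1]
gripper_width: 23.1
grasp_force: 60.1
```

Run:
```python
from h import *
C=G+36*A-0.4*B; to((*C,73.1),75.41)
```

```text
t 16.55 pos [562.2  71.5  73.2] ydeg 75.42 dtool_cm [-0.11  0.    0.01] az 0.01 F [ 0.2  1.2 -4.1] w 23.1 tilt [-0.  0. -1.]
```

Still carrying its weight; a touch lower.

Emit:
send_rows(targets=[{"gripper": 1,"x": 0,"y": 0,"z": 0.05,"ax": 0,"ay": 0,"az": 0},{"gripper": 1,"x": 0,"y": 0,"z": 0.05,"ax": 0,"ay": 0,"az": 0},{"gripper": 1,"x": 0,"y": 0,"z": 0,"ax": 0,"ay": 0,"az": 0}])

```text
clock: 16.8
position: [562.2, 71.5, 73.1]
ee_rot: [0.127, 0.992, 0.0, 0.0]
contact_force: [-2.8, 1.0, 4.2]
gripper_width: 22.8
grasp_force: 60.9
```

Run:
```python
from h import *
C=G+36*A-0.4*B; to((*C,73.1),75.41)
```

```text
t 16.8 pos [562.2  71.5  73.1] ydeg 75.43 dtool_cm [-0.1  0.  -0. ] az 0.02 F [-2.8  1.   4.2] w 22.8 tilt [-0.001  0.    -1.   ]
```

Seated at the expected height (73.1), with the force reversed by 8 N. Release and rise.

Emit:
send_rows(targets=[{"gripper": 0.4,"x": 0,"y": 0,"z": 0,"ax": 0,"ay": 0,"az": 0},{"gripper": 0.3,"x": 0,"y": 0,"z": 0,"ax": 0,"ay": 0,"az": 0},{"gripper": -0.2,"x": 0,"y": 0,"z": 0,"ax": 0,"ay": 0,"az": 0},{"gripper": -1,"x": 0,"y": 0,"z": 0,"ax": 0,"ay": 0,"az": 0},{"gripper": -1,"x": 0,"y": 0,"z": 0,"ax": 0,"ay": 0,"az": 0}])

```text
clock: 17.22
position: [562.4, 71.5, 72.1]
ee_rot: [0.127, 0.992, 0.0, 0.0]
contact_force: [-0.1, 0.3, -0.2]
gripper_width: 65.3
grasp_force: 0.0
```

Emit:
send_rows(targets=[{"gripper": -1,"x": 0,"y": 0,"z": -1,"ax": 0,"ay": 0,"az": 0},{"gripper": -1,"x": 0,"y": 0,"z": -3,"ax": 0,"ay": 0,"az": 0},{"gripper": -1,"x": 0,"y": 0,"z": -4,"ax": 0,"ay": 0,"az": 0},{"gripper": -1,"x": 0,"y": 0,"z": -4,"ax": 0,"ay": 0,"az": 0},{"gripper": -1,"x": 0,"y": 0,"z": -4,"ax": 0,"ay": 0,"az": 0}])

```text
clock: 17.63
position: [561.8, 71.2, 234.8]
ee_rot: [0.127, 0.992, -0.0, 0.0]
contact_force: [1.6, 0.3, -0.6]
gripper_width: 85.6
grasp_force: 0.0
```

Emit:
send_rows(targets=[{"gripper": -1,"x": 3,"y": -1.5,"z": -1,"ax": 0,"ay": 0,"az": 0},{"gripper": -1,"x": 2,"y": -3,"z": -1,"ax": 0,"ay": 0,"az": 0},{"gripper": -1,"x": 2,"y": -3,"z": 0,"ax": 0,"ay": 0,"az": 0},{"gripper": -1,"x": 0,"y": -3,"z": 0,"ax": 0,"ay": 0,"az": 0},{"gripper": -1,"x": 0,"y": -3,"z": 0,"ax": 0,"ay": 0,"az": 0}])

```text
clock: 18.05
position: [459.0, -42.3, 253.8]
ee_rot: [0.126, 0.992, 0.001, 0.001]
contact_force: [0.8, -0.9, -0.0]
gripper_width: 85.6
grasp_force: 0.0
```

Emit:
send_rows(targets=[{"gripper": -1,"x": 0,"y": -4,"z": 0,"ax": 0,"ay": 0,"az": 0},{"gripper": -1,"x": 0,"y": -4,"z": 0,"ax": 0,"ay": 0,"az": 0},{"gripper": -1,"x": 0,"y": -4,"z": 0,"ax": 0,"ay": 0,"az": 0},{"gripper": -1,"x": 0,"y": 0,"z": 0,"ax": 0,"ay": 0,"az": 0},{"gripper": -1,"x": 0,"y": 0,"z": 0,"ax": 0,"ay": 0,"az": 0}])

```text
clock: 18.47
position: [429.4, -159.5, 252.9]
ee_rot: [0.129, 0.992, 0.0, 0.001]
contact_force: [1.1, 0.4, 0.0]
gripper_width: 85.7
grasp_force: 0.0
```

Run:
```python
from h import *
C=G+36*A-0.4*B; to((*C,73.1),75.41)
im,d,m=look('top'); P=cloud(d,m); a=(P[:,:,:2]-C)@A; b=(P[:,:,:2]-C)@B; z=P[:,:,2]
k=(z>89)&(z<105)&(abs(b)<30)&(a>-175)&(a<175); print(k.sum(),np.round(np.percentile(a[k],[1,99]),1),np.round(np.percentile(b[k],[2,98]),1),np.median(z[k]),'slope b,z',np.polyfit(a[k],b[k],1),np.polyfit(a[k],z[k],1))
ts=cv2.resize(im[110:240,190:270],(369,600),interpolation=cv2.INTER_CUBIC)
sc,_,_=look('scene'); sc=cv2.resize(sc[160:260,170:270],(430,600),interpolation=cv2.INTER_CUBIC)
save('c9',np.hstack([ts,sc]))
```

```text
t 18.47 pos [ 429.4 -159.5  252.9] ydeg 75.16 dtool_cm [-7.01 25.73 17.99] az -0.25 F [1.1 0.4 0. ] w 85.7 tilt [-0.001  0.    -1.   ]
292 [-144.3  150.3] [-12.6  11. ] 97.12521254270018 slope b,z [-0.036853    3.08473841] [-2.14562757e-03  9.73315745e+01]
```

View pics/c9.png

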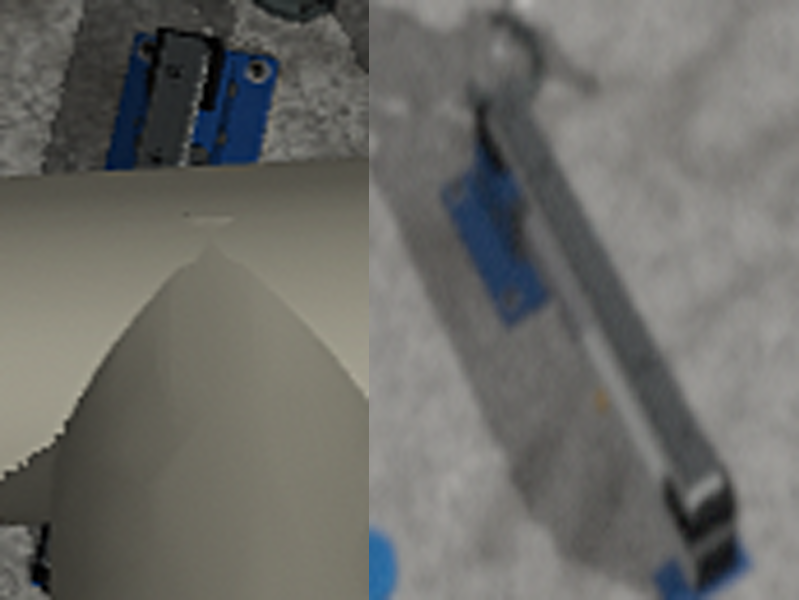

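The bar lies level in both saddles: top at about 97 mm, with its end against neither stop. The +y button still shows orange at (600,398), and the arm is clear.

```bash
python3 -c "
from bench import arm
print(arm.job_done())"
```

```text
the job is handed in; nothing more can be done
None
```

I drew the tube out about 52 mm until both buttons clicked into the second holes, then seated the clamp bar level in both saddles and handed the job in at about 18.5 s; the judge's verdict was not shown.

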